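# Fetch a routing template from its flat holder and seat it on the jig pins

### The arm

A 6-joint arm with a two-finger parallel gripper is mounted at the origin on the work surface. World frame = base frame: x ahead of the robot, y to its left, z up, the work surface at z = 0. Lengths are in mm, angles in rad, forces in N, time in s.
With the tool pointing down it reaches from about 325 to 900 mm from the base axis. Payload 6.1 kg.
Tool frame: the origin (TCP) lies at the very end of the fingers, on their centre line; the grasp point (between the pads) lies 19 mm behind it; z points along the fingers, y is the line along which they close (so a half turn about z gives the same grasp; the last joint's range is limited). The gripper opens to 87 mm and grips with 3 to 60 N. Pads are 19 mm wide; open, the fingers measure 117 mm over their backs; the gripper's body (75 mm by 190 mm) begins 51 mm behind the grasp point.
Start: joints at [-1.353, 0.22, 1.526, -0, 1.395, -0.126], TCP at [210.66, -588.42, 222.538] pointing down, gripper open.
Joint ranges: [-2.98, 2.98], [-0.91, 2.08], [0.09, 2.57], [-1.24, 4.39], [0.2, 2.65], [-2.68, 2.68]. Speed limits (rad/s): [2.57, 2.57, 3.01, 3.14, 3.14, 3.14].

### API

Orientations are given as [roll, pitch, yaw] about the fixed x, y, z axes, in that order (R = Rz(yaw) Ry(pitch) Rx(roll)).
In Python, from station import * gives the robot as it stands.
- The arm moves only by the tool servo_tool, never from a script. Its arguments are lists of equal length, an entry for each row: "offset": the shift along the world's x, y, z normalised to -1 to 1, where 1 is 0.025 m, a list of three; "rot": the turn, a rotation vector about the world's x, y, z normalised to -1 to 1, where 1 is 0.1 rad, a list of three; "hand": the opening, from 0 (shut) to 1 (fully open). In form: {"offset": [[dx, dy, dz], ...], "rot": [[wx, wy, wz], ...], "hand": [hand, ...]}. A call has 1 to 5 rows; each row shifts and turns the commanded pose from where the row before left it; what a row does not reach is not made up. A row lasts 1/12 s, in which the tool goes at most 41.7 mm and 7.16 degrees, less where a joint would pass 70% of its speed; a pose out of reach is approached as far as the arm can. A call with a number of a shift or a turn outside -1 to 1 is refused whole. A call with a gripper value outside its range is refused whole. The fingers move at their own pace and stop on an object; the grip force is fixed at half the most. Time passes only in rows, so rows that do not move let the fingers close. It gives the time, the measured TCP pose, the force, the opening and the grip force at its end, in the units of the state.
- get_obs(): the state, without advancing time (a new reading comes with each control period).
- capture(name): name is "side" or "top"; returns a dict with "image" (420x560x3 uint8, red, green, blue), "fx", "fy", "cx", "cy" (pixels), "k1" (the pictures are not rectified: a ray, as slopes to the right and down, at radius r is drawn at 1 + k1 r^2 times it, then the intrinsics apply), "extrinsics" (4x4, takes a point from camera to world coordinates). Camera axes: x right, y down, z forward; pixel columns grow to the right and rows downward; lengths in mm; the calibration is good to about 2 mm. A picture is of the moment at which its call begins. There is no depth.
- finish_job(): hands the job in; it is judged then, once.
The state is a dict: "t": time; "qpos": joint angles; "qd": joint speeds; "joint_efforts": joint torques, N m; "tcp_pos": TCP position; "orientation": TCP orientation; "contact_force": force on the tool from outside, world axes, zero at the start; "wrist_torque": the same for the moment, N m; "gripper_width": finger opening in mm; "finger_force": force on a finger pad.
Only numpy, scipy, OpenCV 4.12 (cv2) and the standard library are available. Lean on these libraries where they do the work, as an engineer would, in place of code of your own. Each camera call takes 0.05 s, during which the arm holds its last target. There are 200 camera calls.

### The job

Put the thin red routing template onto the jig block: it lies too flat between the fences of its wooden holder to be gripped, so press on it with the fingertips, firmly enough to overcome the sprung keeper, and slide it out over the open end until it overhangs by about 50 mm, then take it by its two long sides there and lift it off. Lower it over both steel pins until it lies flat on the block, and only then let go. Be gentle: never press the template down on the holder or the jig with more than 25 N, do not let it fall, and leave the other things on the bench where they are.

Things in the scene. Friction and masses are not known exactly. Their poses are not given: they have to be found in the camera images.
- template: Flat red template, 140 (x) x 60 (y) x 4 (z) mm, 65-120 g, a 14 mm round hole at x = -54 and at x = +54 mm (y = 0), a slot 10 (x) x 36 (y) mm in the middle; both ends alike. Origin: centre of its underside, z up. Starts flat in the holder; friction about 0.2 on the bed, about 0.9 under a fingertip (anti-slip face): fingertips that press with under some 6 N slip over it. It tips off once its middle passes the open end (70 mm overhang).
- holder: Fixed wooden block, 180 (x) x 116 (y) mm. Origin: centre of its grey bed, on the surface where the template lies, some 50 mm over the bench (varies). Dark fences 25 mm wide, 12 mm high along both long sides, 66 mm apart; a 10 mm cross fence, as high, closes the +x end (inner face at x = +80 mm). The other end is open.
- bed: The holder's smooth grey bed, 180 (x) x 66 (y) mm, between the fences: the surface that the template lies and slides on, and that must not be pressed too hard: it is rigid, so touch down slowly (10 mm/s; at 20 mm/s the bump alone can pass 25 N). Same origin and axes as the holder.
- open_end (a point): Middle of the holder's open end, on the bed's edge (holder x = -90 mm). No fence here; it drops straight to the bench. The template is slid out over this edge, along the holder's -x, towards the robot.
- keeper_spot (a point): Sprung steel keeper, a round stub 12 mm thick in the fence at the holder's -y side (this point: holder x = +20, y = -27 mm). It presses the template against the other fence with some 3.5 N until the template's end has slid past it (33 mm overhang), so sliding it takes 4 to 8 N along the channel at first.
- jig: Fixed dark hardwood jig block, 140 (x) x 36 (y) mm, on a white base 180 x 120 mm that lies 31 mm below the block's top. Origin: centre of the block's top, some 45 mm over the bench (varies), z up. Two steel pins stand on top at x = -54 and +54 mm (y = 0): 10 mm thick, 12 mm high, straight for 6 mm, then tapering to 3 mm. Either end of the template may go on either pin.
- tape: Bystander, not to be moved: yellow tape measure, 70 x 32 x 60 mm. Origin: centre of its underside.
- glue: Bystander, not to be moved: yellow glue bottle, 60 mm wide, 160 mm tall. Origin: centre of its underside.
- screwdriver: Bystander, not to be moved: screwdriver with yellow handle, lying. Origin: centre of its underside (handle to -x).
- hammer: Bystander, not to be moved: hammer, lying. Origin: centre of its underside (handle to -x).
- brush: Bystander, not to be moved: brush, lying. Origin: centre of its underside (handle to -x).
- jar: Bystander, not to be moved: screw jar, 70 mm wide, 90 mm tall. Origin: centre of its underside.

How it is judged (in metres and radians):
On the way, in this order (a step that is already met when the one before it is completed fails the run):
1. the template lies flat on the holder, slid at least 30 mm out over the open end (x of template in the frame of holder below -0.05 m and z of template in the frame of holder below 0.003 m and angle between template's own z axis and vertical below 0.06 rad), for 0.2 s.
2. the template is held by the fingers, lifted at least 25 mm off the holder (z of template in the frame of holder above 0.025 m and contact force between the fingers and template above 1 N), for 0.2 s.
3. the template is down over both pins (within 4 mm of flat) while the fingers still hold it (horizontal distance between template and jig below 0.005 m and z of template in the frame of jig below 0.004 m and angle between the x axis of template and the x axis of jig, either way round below 0.08 rad and contact force between the fingers and template above 1 N), for 0.1 s.
At the end, for the whole second after the job is handed in: The template lies at rest, flat (within 3 mm and 0.04 rad) on the jig block with both pins through its holes (centre within 5 mm, within 0.08 rad of the block's direction), and the fingers have let go of it (horizontal distance between template and jig below 0.005 m and z of template in the frame of jig between -0.003 and 0.003 m and angle between the x axis of template and the x axis of jig, either way round below 0.08 rad and angle between template's own z axis and vertical below 0.04 rad and linear speed of template below 0.02 m/s and contact force between the fingers and template below 0.1 N); the robot touches nothing.
It fails at once if the template is pressed down on the bed of the holder with more than 25 N (contact force between template and bed above 25 N).
It fails at once if the template is pressed against the jig with more than 25 N (contact force between template and jig above 25 N).
It fails at once if the template falls or tips down to the bench (height (world z) of template below 0.025 m).
It fails at once if one of the other things on the bench is moved more than 30 mm (distance of any of tape, glue, screwdriver, hammer, brush, jar from where it was at the start of the episode above 0.03 m).
It also fails if it takes over 62 s, if anything falls off the work surface, if the arm or the gripper's body presses on something with over 40 N, if the wrist force passes 120 N, or if a joint passes its speed limit or range.

## Working session

There is one attempt and no reset: what is moved stays moved. The work goes in short steps, Python scripts to look and compute and a tool call to move; the robot and the scene stay as the last step left them, time stands still between calls to the robot, and variables do not carry over. Pictures are saved under pics/ and viewed, at most 10 in all, crops included, and the job is handed in when it is done.

Besides the shell and the picture viewer there is one more tool, called after "Request:" as a command line: name --argument value ..., lists and objects as JSON in quotes. servo_tool: Moves the arm, as the interface text tells. Scaled input: -1 to 1 covers 0.025 m each way for a shift and 0.1 rad each way for a turn. Its arguments: {"type":"object","properties":{"offset":{"type":"array","items":{"type":"array","items":{"type":"number","minimum":-1,"maximum":1}}},"rot":{"type":"array","items":{"type":"array","items":{"type":"number","minimum":-1,"maximum":1}}},"hand":{"type":"array","items":{"type":"number"}}},"required":["offset","rot","hand"]}

```bash
mkdir -p pics; python3 - <<'E'
from station import *
import cv2
print(get_obs())
for n in("top","side"):
    c=capture(n); cv2.imwrite(f"pics/{n}0.png",c["image"][:,:,::-1])
    print(n,{k:c[k] for k in c if k!="image"})
E
```

```text
{'t': 0.0, 'qpos': array([-1.35310117e+00,  2.21259659e-01,  1.52762680e+00,  1.91594324e-05,
        1.39469573e+00, -1.26083394e-01]), 'qd': array([ 7.69602717e-04, -1.08785928e-04,  1.59620897e-05, -1.84625210e-04,
        3.12133415e-04,  5.38110301e-04]), 'joint_efforts': array([ 5.39469056e-04, -4.94607711e+01, -3.87378395e+01,  6.99654152e-02,
        5.74909500e-02, -1.36268832e-04]), 'tcp_pos': array([ 210.52953493, -587.80565453,  221.40818595]), 'orientation': array([-3.13962128e+00, -2.68889589e-04,  3.43774909e-01]), 'contact_force': array([0.12622607, 0.91840876, 0.5266804 ]), 'wrist_torque': array([-0.01255322,  0.03873342,  0.08243995]), 'finger_force': 0.0, 'gripper_width': 87.0161087360494}
top {'fx': 415.94654952100586, 'fy': 415.94654952100586, 'cx': 284.1730230754091, 'cy': 216.5785792063584, 'k1': -0.11874471283090833, 'extrinsics': array([[-1.83969890e-02, -9.85561556e-01,  1.68315093e-01,
         3.86527030e+02],
       [-9.99780318e-01,  1.64425244e-02, -1.29984042e-02,
        -5.85097567e+00],
       [ 1.00432025e-02, -1.68517249e-01, -9.85647539e-01,
         1.17844100e+03],
       [ 0.00000000e+00,  0.00000000e+00,  0.00000000e+00,
         1.00000000e+00]])}
side {'fx': 458.8648762579425, 'fy': 458.8648762579425, 'cx': 279.79810200908247, 'cy': 211.30181611562952, 'k1': -0.13322478286903408, 'extrinsics': array([[-9.58416355e-01, -2.13017186e-01,  1.89899365e-01,
         3.27941406e+02],
       [-2.85371815e-01,  7.17757689e-01, -6.35127410e-01,
         8.65382268e+02],
       [-1.00867539e-03, -6.62908424e-01, -7.48699809e-01,
         1.10181405e+03],
       [ 0.00000000e+00,  0.00000000e+00,  0.00000000e+00,
         1.00000000e+00]])}
```

View pics/top0.png

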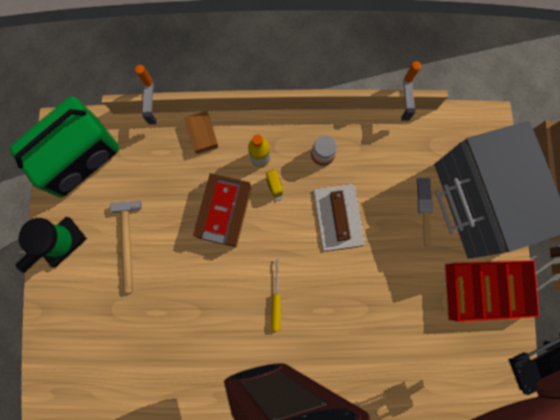

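View pics/side0.png

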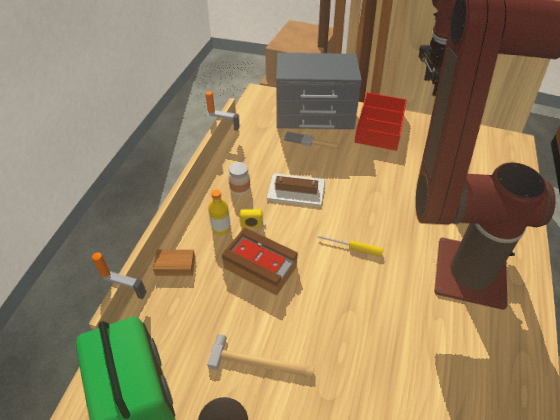

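The pictures show the red template in its holder (top ~(221,208), side ~(260,255)), open end towards the robot (top ~(213,238)). The jig is at top (340,216) and side (297,186).

```bash
cat > h.py <<'E'
from station import *
import cv2, numpy as np
def ray(c,uv):
    K=np.array([[c["fx"],0,c["cx"]],[0,c["fy"],c["cy"]],[0,0,1]])
    p=cv2.undistortPoints(np.array(uv,float).reshape(-1,1,2),K,np.array([c["k1"],0,0,0.]))[:,0]
    E=c["extrinsics"]; d=np.c_[p,np.ones(len(p))]@E[:3,:3].T
    return E[:3,3],d
def plane(c,uv,z):
    o,d=ray(c,uv); return o+d*((z-o[2])/d[:,2])[:,None]
def tri(c1,u1,c2,u2):
    o1,d1=ray(c1,u1);o2,d2=ray(c2,u2);out=[]
    for a,b in zip(d1,d2):
        s=np.linalg.lstsq(np.c_[a,-b],o2-o1,rcond=None)[0]
        out.append(np.r_[(o1+a*s[0]+o2+b*s[1])/2,np.linalg.norm(o1+a*s[0]-o2-b*s[1])])
    return np.array(out)
def comp(m,win):
    x0,y0,x1,y1=win; k=np.zeros_like(m);k[y0:y1,x0:x1]=m[y0:y1,x0:x1]
    cs,_=cv2.findContours(k,cv2.RETR_EXTERNAL,cv2.CHAIN_APPROX_NONE)
    return max(cs,key=cv2.contourArea)
def red(im):
    r,g,b=[im[:,:,i].astype(int) for i in range(3)]
    return ((r>120)&(g<60)&(b<60)).astype(np.uint8)
E
python3 - <<'E'
from h import *
T=capture("top");S=capture("side")
it=cv2.resize(T["image"][165:260,180:380],None,fx=4,fy=4,interpolation=cv2.INTER_CUBIC)
i2=cv2.resize(S["image"][165:295,205:340],None,fx=4.4,fy=4.4,interpolation=cv2.INTER_CUBIC)
cv2.imwrite("pics/t1.png",it[:,:,::-1]);cv2.imwrite("pics/s1.png",i2[:,:,::-1])
a=comp(red(T["image"]),(180,160,260,260));b=comp(red(S["image"]),(210,220,310,300))
for c in(a,b): print(cv2.minAreaRect(c),cv2.contourArea(c),cv2.boxPoints(cv2.minAreaRect(c)).round(1).tolist())
def cen(c):
    m=cv2.moments(cv2.convexHull(c));return [m["m10"]/m["m00"],m["m01"]/m["m00"]]
print(tri(T,[cen(a)],S,[cen(b)]))
E
```

```text
((220.56024169921875, 207.88360595703125), (20.01648712158203, 49.188236236572266), 14.826478958129883) 912.0 [[204.60000610351562, 229.10000610351562], [217.1999969482422, 181.5], [236.5, 186.6999969482422], [223.89999389648438, 234.1999969482422]]
((258.3000183105469, 254.90000915527344), (46.0629997253418, 15.652474403381348), 26.56505012512207) 384.5 [[234.1999969482422, 251.60000610351562], [241.1999969482422, 237.60000610351562], [282.3999938964844, 258.20001220703125], [275.3999938964844, 272.20001220703125]]
[[606.30935001 153.92808233  57.22524061   2.5419578 ]]
```

View pics/t1.png

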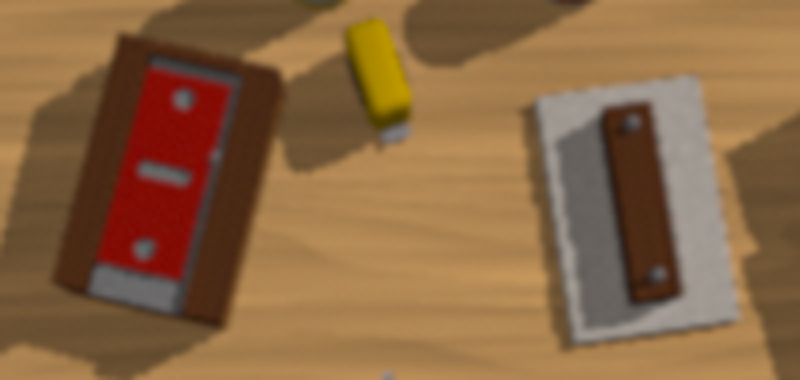

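View pics/s1.png

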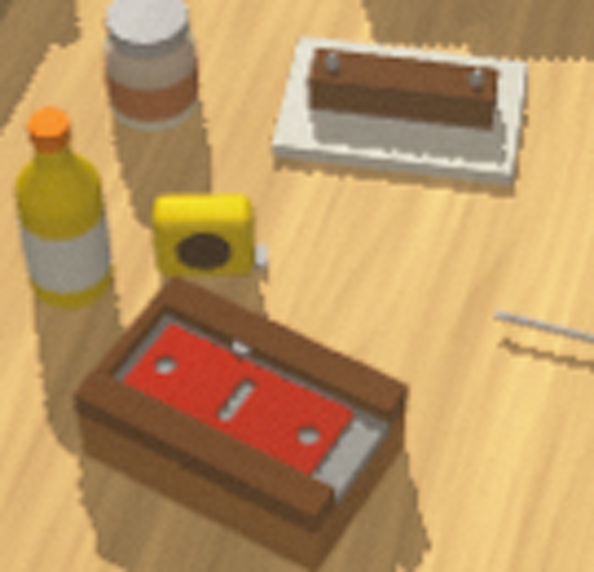

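The crops show the template holes at top crop (183,99)/(144,249) and the pins at (631,125)/(657,274). In the side crop the pins are at (332,65)/(477,78). I'll triangulate all of these.

```bash
cat > m.py <<'E'
from h import *
T=capture("top");S=capture("side")
def holes(c,win):
    x0,y0,x1,y1=win;k=6
    im=cv2.resize(c["image"][y0:y1,x0:x1],None,fx=k,fy=k,interpolation=cv2.INTER_CUBIC)
    cs,h=cv2.findContours(red(im),cv2.RETR_CCOMP,cv2.CHAIN_APPROX_NONE)
    out=[]
    for q,hh in zip(cs,h[0]):
        a=cv2.contourArea(q)
        if hh[3]>=0 and a>150:
            m=cv2.moments(q);out.append([(m["m10"]/m["m00"]+.5)/k-.5+x0,(m["m01"]/m["m00"]+.5)/k-.5+y0,a])
    return np.array(out)
E
python3 - <<'E'
from m import *
np.set_printoptions(suppress=True,precision=1)
a=holes(T,(180,160,260,260));b=holes(S,(210,220,310,300));print(a,b)
def ft(l):return [[180+(u+.5)/4-.5,165+(v+.5)/4-.5] for u,v in l]
def fs(l):return [[205+(u+.5)/4.4-.5,165+(v+.5)/4.4-.5] for u,v in l]
if len(a)==3==len(b):
    a=a[a[:,1].argsort()];b=b[b[:,0].argsort()];print("holes",tri(T,a[:,:2],S,b[:,:2]));print(plane(T,a[:,:2],55))
print("pins",tri(T,ft([(631,125),(657,274)]),S,fs([(332,65),(477,78)])))
print("block",tri(T,ft([(602,110),(649,102),(680,293),(635,302)]),S,fs([(310,82),(315,50),(497,68),(492,99)])))
print("bed end",tri(T,ft([(88,292),(181,312)]),S,fs([(332,500),(386,418)])))
print("fence corners",tri(T,ft([(120,35),(281,70),(222,326),(53,281)]),S,fs([(78,395),(178,280),(406,388),(322,515)])))
print("white base",tri(T,ft([(536,100),(697,76),(739,319),(575,345)]),S,fs([(276,155),(302,38),(526,62),(515,182)])))
E
```

```text
[[ 215.9  226.4 1154.5]
 [ 220.8  207.5 2506.5]
 [ 225.8  189.  1069. ]] [[ 268.6  259.7  336. ]
 [ 263.8  257.7  357. ]
 [ 250.8  253.9  311. ]
 [ 258.   249.3  204.5]
 [ 242.3  247.7 1045. ]
 [ 246.2  242.9  321. ]]
pins [[ 637.3 -171.7   38.6    0.8]
 [ 529.9 -184.9   43.     2.8]]
block [[ 648.8 -151.9   36.3    1.2]
 [ 654.6 -185.5   36.6    0.2]
 [ 517.4 -200.5   42.     1.1]
 [ 512.8 -169.2   40.5    0.6]]
bed end [[524.5 206.2  50.5   0.1]
 [508.6 141.3  56.9   0.9]]
fence corners [[701.  184.2  62.9   2.4]
 [674.1  72.5  57.8   4.5]
 [500.9 113.9  55.3   3.1]
 [527.6 227.1  64.7   5.9]]
white base [[ 664.4 -109.    -3.4    4.7]
 [ 679.4 -226.5    5.3    3.2]
 [ 502.7 -247.8    7.7    0.5]
 [ 485.6 -131.2   -1.3    3.1]]
```

```bash
python3 - <<'E'
from m import *
np.set_printoptions(suppress=True,precision=1)
a=holes(T,(180,160,260,260))
for z in(50,56):
    p=plane(T,a[:,:2],z);print("holes",z,p.tolist(),np.linalg.norm(p[0]-p[2]),np.arctan2(*(p[2]-p[0])[1::-1]))
def ft(l):return [[180+(u+.5)/4-.5,165+(v+.5)/4-.5] for u,v in l]
print("bedend",plane(T,ft([(88,292),(181,312)]),52))
E
```

```text
holes 50 [[554.870367763986, 167.1146025969485, 50.0], [607.6073554115706, 154.25309209169518, 50.0], [660.0061441898731, 140.48251862863202, 50.0]] 108.456440017039 -0.24809277808223743
holes 56 [[553.9752744184991, 166.19493247471885, 56.0], [606.4318558004954, 153.40180752373158, 56.0], [658.5520365403403, 139.70445316649955, 56.0]] 107.87976951156018 -0.24809277808223767
bedend [[524.3 205.9  52. ]
 [509.7 142.   52. ]]
```

Request:
servo_tool --offset '[[0.5, 0.88, 0], [0.5, 0.88, 0], [0.5, 0.88, 0], [0.5, 0.88, 0], [0.5, 0.88, 0]]' --rot '[[0, 0, -0.2], [0, 0, -0.2], [0, 0, -0.2], [0, 0, -0.2], [0, 0, -0.2]]' --hand '[0, 0, 0, 0, 0]'

```text
t: 0.82
tcp_pos: [273.6, -477.4, 222.5]
orientation: [3.142, -0.0, 0.242]
contact_force: [0.2, -0.8, 0.2]
gripper_width: 61.4
finger_force: 0.0
```

Request:
servo_tool --offset '[[0.5, 0.88, 0], [0.5, 0.88, 0], [0.5, 0.88, 0], [0.5, 0.88, 0], [0.5, 0.88, 0]]' --rot '[[0, 0, -0.2], [0, 0, -0.2], [0, 0, -0.2], [0, 0, -0.2], [0, 0, -0.2]]' --hand '[0, 0, 0, 0, 0]'

```text
t: 1.23
tcp_pos: [336.1, -367.3, 222.7]
orientation: [3.141, -0.0, 0.143]
contact_force: [-0.4, -0.1, 0.0]
gripper_width: 28.4
finger_force: 0.0
```

Request:
servo_tool --offset '[[0.5, 0.88, 0], [0.5, 0.88, 0], [0.5, 0.88, 0], [0.5, 0.88, 0], [0.5, 0.88, 0]]' --rot '[[0, 0, -0.2], [0, 0, -0.2], [0, 0, -0.2], [0, 0, -0.2], [0, 0, -0.2]]' --hand '[0, 0, 0, 0, 0]'

```text
t: 1.65
tcp_pos: [398.6, -257.3, 222.8]
orientation: [3.141, -0.0, 0.043]
contact_force: [1.2, -0.4, -0.2]
gripper_width: 1.8
finger_force: 0.0
```

Request:
servo_tool --offset '[[0.5, 0.88, 0], [0.5, 0.88, 0], [0.5, 0.88, 0], [0.5, 0.88, 0], [0.5, 0.88, 0]]' --rot '[[0, 0, -0.2], [0, 0, -0.2], [0, 0, -0.2], [0, 0, -0.2], [0, 0, -0.2]]' --hand '[0, 0, 0, 0, 0]'

```text
t: 2.07
tcp_pos: [461.2, -147.2, 222.8]
orientation: [3.141, -0.001, -0.057]
contact_force: [0.4, -0.1, 0.1]
gripper_width: 0.2
finger_force: 0.0
```

Request:
servo_tool --offset '[[0.5, 0.88, 0], [0.5, 0.88, 0], [0.5, 0.88, 0], [0.5, 0.88, 0], [0.5, 0.88, 0]]' --rot '[[0, 0, -0.2], [0, 0, -0.2], [0, 0, -0.2], [0, 0, -0.2], [0, 0, -0.2]]' --hand '[0, 0, 0, 0, 0]'

```text
t: 2.48
tcp_pos: [523.7, -37.2, 222.7]
orientation: [3.142, -0.0, -0.157]
contact_force: [-0.2, -0.6, 0.2]
gripper_width: 0.3
finger_force: 0.0
```

Request:
servo_tool --offset '[[0.5, 0.88, 0], [0.5, 0.88, 0], [0.5, 0.88, 0], [0.5, 0.88, 0], [0.5, 0.88, 0]]' --rot '[[0, 0, -0.2], [0, 0, -0.2], [0, 0, -0.2], [0, 0, -0.2], [0, 0, 0]]' --hand '[0, 0, 0, 0, 0]'

```text
t: 2.9
tcp_pos: [586.1, 72.8, 222.6]
orientation: [-3.142, -0.0, -0.237]
contact_force: [0.4, -0.1, -0.4]
gripper_width: 0.1
finger_force: 0.0
```

Request:
servo_tool --offset '[[0.46, 0.74, 0], [0.46, 0.74, 0], [0.46, 0.74, 0], [0.46, 0.74, 0], [0, 0, -1]]' --rot '[[0, 0, -0.02], [0, 0, -0.02], [0, 0, -0.02], [0, 0, -0.02], [0, 0, 0]]' --hand '[0, 0, 0, 0, 0]'

```text
t: 3.32
tcp_pos: [636.3, 149.3, 203.2]
orientation: [-3.136, -0.01, -0.242]
contact_force: [0.5, -0.7, 1.1]
gripper_width: 0.3
finger_force: 0.0
```

Request:
servo_tool --offset '[[0, 0, -1], [0, 0, -1], [0, 0, -1], [0, 0, -1], [0, 0, -0.8]]' --rot '[[0, 0, 0], [0, 0, 0], [0, 0, 0], [0, 0, 0], [0, 0, 0]]' --hand '[0, 0, 0, 0, 0]'

```text
t: 3.73
tcp_pos: [630.8, 145.5, 75.3]
orientation: [3.141, 0.002, -0.244]
contact_force: [-0.4, -0.2, -0.5]
gripper_width: 0.3
finger_force: 0.0
```

```bash
python3 - <<'E'
from h import *
o=get_obs();print(o["tcp_pos"],o["contact_force"])
T=capture("top");S=capture("side")
a=cv2.resize(T["image"][160:260,170:270],None,fx=4,fy=4,interpolation=cv2.INTER_CUBIC)
b=cv2.resize(S["image"][190:290,210:310],None,fx=4,fy=4,interpolation=cv2.INTER_CUBIC)
cv2.imwrite("pics/p2.png",np.hstack([a,b])[:,:,::-1])
E
```

```text
[630.75470143 145.54688835  75.33545595] [-0.36398804 -0.18948989 -0.51198399]
```

View pics/p2.png

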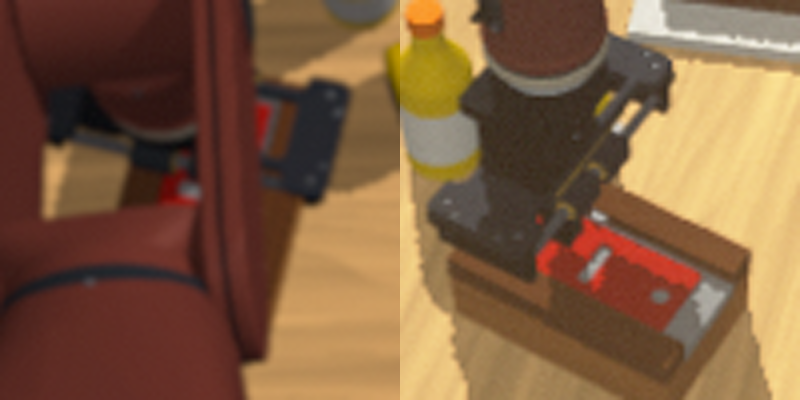

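The side crop shows the closed fingers centred over the far half of the template, between slot and far hole, and clear of the glue. Now I descend slowly.

Request:
servo_tool --offset '[[0, 0, -0.1], [0, 0, -0.1], [0, 0, -0.1], [0, 0, -0.04], [0, 0, -0.03]]' --rot '[[0, 0, 0], [0, 0, 0], [0, 0, 0], [0, 0, 0], [0, 0, 0]]' --hand '[0, 0, 0, 0, 0]'

```text
t: 4.25
tcp_pos: [632.4, 145.7, 69.4]
orientation: [-3.141, -0.002, -0.244]
contact_force: [0.2, -0.3, -0.0]
gripper_width: 0.8
finger_force: 0.0
```

Request:
servo_tool --offset '[[0, 0, -0.03], [0, 0, -0.03], [0, 0, -0.03], [0, 0, -0.03], [0, 0, -0.03]]' --rot '[[0, 0, 0], [0, 0, 0], [0, 0, 0], [0, 0, 0], [0, 0, 0]]' --hand '[0, 0, 0, 0, 0]'

```text
t: 4.67
tcp_pos: [631.7, 145.6, 64.5]
orientation: [-3.142, -0.0, -0.244]
contact_force: [-0.2, -0.3, -0.3]
gripper_width: -0.2
finger_force: 0.0
```

Request:
servo_tool --offset '[[0, 0, -0.03], [0, 0, -0.03], [0, 0, -0.03], [0, 0, 0]]' --rot '[[0, 0, 0], [0, 0, 0], [0, 0, 0], [0, 0, 0]]' --hand '[0, 0, 0, 0]'

```text
t: 5.0
tcp_pos: [631.5, 145.6, 62.0]
orientation: [3.141, 0.0, -0.244]
contact_force: [0.0, -0.5, 0.0]
gripper_width: 0.2
finger_force: 0.0
```

Request:
servo_tool --offset '[[0, 0, -0.03], [0, 0, -0.03], [0, 0, 0]]' --rot '[[0, 0, 0], [0, 0, 0], [0, 0, 0]]' --hand '[0, 0, 0]'

```text
t: 5.25
tcp_pos: [631.6, 145.6, 60.6]
orientation: [3.142, 0.0, -0.244]
contact_force: [-1.0, -0.2, -0.6]
gripper_width: 0.8
finger_force: 0.0
```

Request:
servo_tool --offset '[[0, 0, -0.03], [0, 0, -0.03], [0, 0, 0]]' --rot '[[0, 0, 0], [0, 0, 0], [0, 0, 0]]' --hand '[0, 0, 0]'

```text
t: 5.5
tcp_pos: [631.8, 145.6, 59.5]
orientation: [-3.142, -0.0, -0.244]
contact_force: [-0.9, 0.5, 1.8]
gripper_width: 0.5
finger_force: 0.8
```

Request:
servo_tool --offset '[[0, 0, -0.03], [0, 0, 0]]' --rot '[[0, 0, 0], [0, 0, 0]]' --hand '[0, 0]'

```text
t: 5.67
tcp_pos: [631.8, 145.6, 59.4]
orientation: [3.142, -0.0, -0.244]
contact_force: [-2.7, -0.7, 5.9]
gripper_width: 0.5
finger_force: 3.0
```

Request:
servo_tool --offset '[[0, 0, -0.03], [0, 0, -0.03], [0, 0, 0]]' --rot '[[0, 0, 0], [0, 0, 0], [0, 0, 0]]' --hand '[0, 0, 0]'

```text
t: 5.92
tcp_pos: [631.8, 145.6, 59.4]
orientation: [3.141, -0.0, -0.244]
contact_force: [-7.4, -0.8, 14.3]
gripper_width: 0.5
finger_force: 7.1
```

Request:
servo_tool --offset '[[-0.097, 0.024, 0], [-0.097, 0.024, 0], [-0.097, 0.024, 0], [-0.097, 0.024, 0]]' --rot '[[0, 0, 0], [0, 0, 0], [0, 0, 0], [0, 0, 0]]' --hand '[0, 0, 0, 0]'

```text
t: 6.25
tcp_pos: [625.1, 147.8, 59.5]
orientation: [-3.14, -0.007, -0.244]
contact_force: [4.3, -1.3, 5.8]
gripper_width: 0.4
finger_force: 2.6
```

```bash
python3 - <<'E'
from h import *
S=capture("side")
b=cv2.resize(S["image"][210:300,220:320],None,fx=5,fy=5,interpolation=cv2.INTER_CUBIC)
cv2.imwrite("pics/p3.png",b[:,:,::-1])
E
```

```text
(no output)
```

View pics/p3.png

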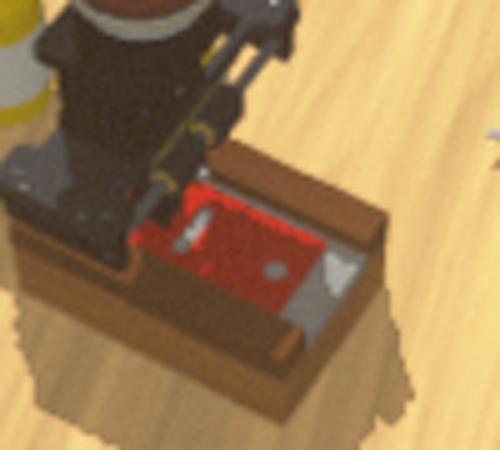

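The side crop shows the template roughly where it was, its near hole at (275,270). The normal force dropped to 6 N as the push began, so the fingers probably slipped. I'll press more.

Request:
servo_tool --offset '[[0, 0, -0.04], [0, 0, -0.03], [0, 0, 0]]' --rot '[[0, 0, 0], [0, 0, 0], [0, 0, 0]]' --hand '[0, 0, 0]'

```text
t: 6.55
tcp_pos: [624.8, 147.9, 59.4]
orientation: [-3.14, -0.006, -0.244]
contact_force: [-2.7, -1.8, 16.5]
gripper_width: 0.6
finger_force: 8.3
```

Request:
servo_tool --offset '[[-0.097, 0.024, -0.01], [-0.097, 0.024, -0.01], [-0.097, 0.024, -0.01], [-0.097, 0.024, -0.01]]' --rot '[[0, 0, 0], [0, 0, 0], [0, 0, 0], [0, 0, 0]]' --hand '[0, 0, 0, 0]'

```text
t: 6.88
tcp_pos: [618.9, 149.4, 59.4]
orientation: [-3.139, -0.014, -0.245]
contact_force: [9.4, -5.0, 12.0]
gripper_width: 0.3
finger_force: 6.0
```

```bash
cat > s.py <<'E'
from h import *
S=capture("side")
x0,y0,k=210,220,6
im=cv2.resize(S["image"][y0:y0+90,x0:x0+130],None,fx=k,fy=k,interpolation=cv2.INTER_CUBIC).astype(int)
r,g,b=im[:,:,0],im[:,:,1],im[:,:,2]
m=((r>95)&(g<r*.5)&(b<r*.5)&(abs(g-b)<25)).astype(np.uint8)
cs,h=cv2.findContours(m,cv2.RETR_EXTERNAL,cv2.CHAIN_APPROX_NONE)
q=max(cs,key=cv2.contourArea)[:,0]
uv=(q+.5)/k-.5+[x0,y0]
P=plane(S,uv,58)[:,:2]
d=np.array([.970,-.243]);n=np.array([.243,.970])
L=(P-[517,174])@d; W=(P-[517,174])@n
sel=abs(W)<20
print("near end of template from open end, mm (>0 inside):",np.percentile(L[sel],[0,2,5]).round(1),"width range",W.min().round(1),W.max().round(1),"area",len(q))
E
python3 s.py
```

```text
near end of template from open end, mm (>0 inside): [13.6 13.8 13.9] width range -27.8 29.2 area 533
```

Request:
servo_tool --offset '[[0, 0, -0.03], [-0.08, 0.02, -0.02], [-0.08, 0.02, -0.01], [-0.08, 0.02, -0.01], [-0.08, 0.02, 0]]' --rot '[[0, 0, 0], [0, 0, 0], [0, 0, 0], [0, 0, 0], [0, 0, 0]]' --hand '[0, 0, 0, 0, 0]'

```text
t: 7.35
tcp_pos: [613.1, 150.9, 59.4]
orientation: [-3.138, -0.019, -0.245]
contact_force: [10.7, -6.2, 15.1]
gripper_width: 0.7
finger_force: 7.8
```

```bash
python3 s.py
```

```text
near end of template from open end, mm (>0 inside): [7.7 7.9 8. ] width range -27.9 29.5 area 533
```

Request:
servo_tool --offset '[[-0.08, 0.02, -0.005], [-0.08, 0.02, -0.005], [-0.08, 0.02, -0.005], [-0.08, 0.02, -0.005], [-0.08, 0.02, 0]]' --rot '[[0, 0, 0], [0, 0, 0], [0, 0, 0], [0, 0, 0], [0, 0, 0]]' --hand '[0, 0, 0, 0, 0]'

```text
t: 7.82
tcp_pos: [603.8, 153.3, 59.4]
orientation: [-3.138, -0.02, -0.245]
contact_force: [12.4, -6.5, 17.1]
gripper_width: 0.6
finger_force: 8.5
```

```bash
python3 s.py
```

```text
near end of template from open end, mm (>0 inside): [-1.7 -1.7 -1.6] width range -27.9 29.1 area 527
```

Request:
servo_tool --offset '[[-0.1, 0.025, 0], [-0.1, 0.025, 0], [-0.1, 0.025, 0], [-0.1, 0.025, 0], [-0.1, 0.025, 0]]' --rot '[[0, 0, 0], [0, 0, 0], [0, 0, 0], [0, 0, 0], [0, 0, 0]]' --hand '[0, 0, 0, 0, 0]'

```text
t: 8.28
tcp_pos: [591.4, 156.4, 59.4]
orientation: [-3.138, -0.02, -0.245]
contact_force: [12.0, -6.9, 17.0]
gripper_width: 0.1
finger_force: 8.6
```

Request:
servo_tool --offset '[[-0.1, 0.025, 0], [-0.1, 0.025, 0], [-0.1, 0.025, 0], [-0.1, 0.025, 0.01], [-0.1, 0.025, 0.01]]' --rot '[[0, 0, 0], [0, 0, 0], [0, 0, 0], [0, 0, 0], [0, 0, 0]]' --hand '[0, 0, 0, 0, 0]'

```text
t: 8.7
tcp_pos: [578.4, 159.7, 59.4]
orientation: [-3.138, -0.019, -0.245]
contact_force: [9.8, -7.5, 14.7]
gripper_width: 0.5
finger_force: 7.7
```

```bash
python3 s.py
```

```text
near end of template from open end, mm (>0 inside): [-27.9 -27.7 -27.6] width range -27.9 33.4 area 518
```

Request:
servo_tool --offset '[[-0.08, 0.02, 0], [-0.08, 0.02, 0], [-0.08, 0.02, 0], [-0.08, 0.02, 0]]' --rot '[[0, 0, 0], [0, 0, 0], [0, 0, 0], [0, 0, 0]]' --hand '[0, 0, 0, 0]'

```text
t: 9.08
tcp_pos: [570.0, 161.8, 59.3]
orientation: [-3.138, -0.018, -0.245]
contact_force: [8.2, -7.5, 18.8]
gripper_width: 0.3
finger_force: 9.3
```

Request:
servo_tool --offset '[[-0.06, 0.015, 0.02], [-0.1, 0.025, 0.01], [-0.1, 0.025, 0], [-0.1, 0.025, 0], [-0.08, 0.02, 0]]' --rot '[[0, 0, 0], [0, 0, 0], [0, 0, 0], [0, 0, 0], [0, 0, 0]]' --hand '[0, 0, 0, 0, 0]'

```text
t: 9.5
tcp_pos: [557.9, 164.9, 59.4]
orientation: [-3.138, -0.016, -0.244]
contact_force: [7.3, -7.0, 16.4]
gripper_width: 0.7
finger_force: 8.5
```

```bash
python3 s.py
```

```text
near end of template from open end, mm (>0 inside): [-48.9 -48.7 -48.5] width range -27.8 33.6 area 518
```

Request:
servo_tool --offset '[[0, 0, 0.04], [0, 0, 0.06], [0, 0, 0.1], [0, 0, 0.3], [0, 0, 1]]' --rot '[[0, 0, 0], [0, 0, 0], [0, 0, 0], [0, 0, 0], [0, 0, 0]]' --hand '[0, 0, 0, 0, 0]'

```text
t: 9.97
tcp_pos: [546.3, 165.3, 86.9]
orientation: [3.138, 0.009, -0.244]
contact_force: [-0.5, -0.5, -1.0]
gripper_width: 0.4
finger_force: 0.0
```

Request:
servo_tool --offset '[[-0.6, 0.15, 1], [-0.6, 0.15, 0], [-0.6, 0.15, 0], [-0.6, 0.15, 0], [0, 0, 0]]' --rot '[[0, 0, 0], [0, 0, 0], [0, 0, 0], [0, 0, 0], [0, 0, 0]]' --hand '[0, 0, 1, 1, 1]'

```text
t: 10.38
tcp_pos: [487.1, 181.5, 115.1]
orientation: [3.141, 0.003, -0.243]
contact_force: [0.2, -0.0, 0.2]
gripper_width: 13.4
finger_force: 0.0
```

```bash
python3 - <<'E'
from h import *
T=capture("top");S=capture("side")
a=cv2.resize(T["image"][160:260,170:270],None,fx=4,fy=4,interpolation=cv2.INTER_CUBIC)
b=cv2.resize(S["image"][210:310,220:320],None,fx=4,fy=4,interpolation=cv2.INTER_CUBIC)
cv2.imwrite("pics/p4.png",np.hstack([a,b])[:,:,::-1])
E
python3 s.py
```

```text
near end of template from open end, mm (>0 inside): [-54.  -53.  -52.7] width range -26.8 34.1 area 879
```

View pics/p4.png

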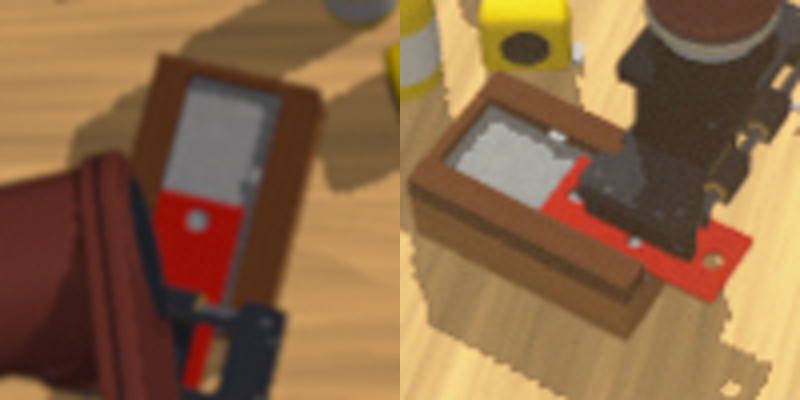

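The template overhangs by about 50 mm, flat: far hole at top crop (197,220), near hole at side crop (712,262).

```bash
python3 - <<'E'
from m import *
np.set_printoptions(suppress=True,precision=1)
print(holes(T,(180,160,260,260)),holes(S,(270,255,320,300)))
far=plane(T,[[218.9,214.6]],59)[0];near=plane(S,[[297.6,275.1]],59)[0]
print(far,near,np.linalg.norm(far-near),np.arctan2(*(far-near)[1::-1]))
be=plane(T,[[201.6,237.6],[224.9,242.6]],55.4);print("open end",be,be.mean(0))
E
```

```text
[[218.9 214.6 924. ]] []
[586.2 157.9  59. ] [480.3 188.3  59. ] 110.12372621953796 -0.27981633389400407
open end [[524.  205.3  55.4]
 [509.3 141.5  55.4]] [516.7 173.4  55.4]
```

Request:
servo_tool --offset '[[0.2, 0.1, 0], [0, 0, -0.2], [0, 0, -0.2], [0, 0, -0.2], [0, 0, -0.2]]' --rot '[[0, 0, 0], [0, 0, 0], [0, 0, 0], [0, 0, 0], [0, 0, 0]]' --hand '[1, 1, 1, 1, 1]'

```text
t: 11.05
tcp_pos: [494.9, 183.2, 94.7]
orientation: [3.141, 0.001, -0.244]
contact_force: [-0.5, -0.6, -0.3]
gripper_width: 65.9
finger_force: 0.0
```

Request:
servo_tool --offset '[[0, 0, -0.1], [0, 0, -0.1], [0, 0, -0.1], [0, 0, 0], [0, 0, 0]]' --rot '[[0, 0, 0], [0, 0, 0], [0, 0, 0], [0, 0, 0], [0, 0, 0]]' --hand '[1, 1, 1, 1, 1]'

```text
t: 11.47
tcp_pos: [495.2, 183.4, 88.3]
orientation: [3.142, 0.0, -0.244]
contact_force: [0.3, 0.8, -0.0]
gripper_width: 86.5
finger_force: 0.0
```

Request:
servo_tool --offset '[[-0.14, 0.03, -0.4], [0, 0, -0.4], [0, 0, -0.4], [0, 0, -0.4], [0, 0, -0.3]]' --rot '[[0, 0, 0], [0, 0, 0], [0, 0, 0], [0, 0, 0], [0, 0, 0]]' --hand '[1, 1, 1, 1, 1]'

```text
t: 11.88
tcp_pos: [490.7, 183.9, 38.8]
orientation: [3.141, 0.002, -0.244]
contact_force: [-0.4, 0.3, -0.3]
gripper_width: 87.0
finger_force: 0.0
```

Request:
servo_tool --offset '[[0, 0, 0], [0, 0, 0], [0, 0, 0], [0, 0, 0], [0, 0, 0]]' --rot '[[0, 0, 0], [0, 0, 0], [0, 0, 0], [0, 0, 0], [0, 0, 0]]' --hand '[1, 0, 0, 0, 0]'

```text
t: 12.3
tcp_pos: [492.4, 184.2, 41.4]
orientation: [-3.141, -0.001, -0.244]
contact_force: [0.2, 0.5, 0.1]
gripper_width: 68.0
finger_force: 0.0
```

Request:
servo_tool --offset '[[0, 0, 0], [0, 0, 0], [0, 0, 0], [0, 0, 0]]' --rot '[[0, 0, 0], [0, 0, 0], [0, 0, 0], [0, 0, 0]]' --hand '[0, 0, 0, 0]'

```text
t: 12.63
tcp_pos: [490.9, 182.9, 40.8]
orientation: [3.139, 0.001, -0.244]
contact_force: [-3.3, -4.9, 2.7]
gripper_width: 59.1
finger_force: 30.0
```

Request:
servo_tool --offset '[[0, 0, 0.1], [0, 0, 0.2], [0, 0, 0.4], [0, 0, 0.4], [0, 0, 0.5]]' --rot '[[0, 0, 0], [0, 0, 0], [0, 0, 0], [0, 0, 0], [0, 0, 0]]' --hand '[0, 0, 0, 0, 0]'

```text
t: 13.05
tcp_pos: [492.2, 184.7, 82.2]
orientation: [-3.14, -0.001, -0.244]
contact_force: [-0.5, 1.0, -0.8]
gripper_width: 59.3
finger_force: 29.9
```

Request:
servo_tool --offset '[[0, 0, 0.6], [0, 0, 0.6], [0, 0, 0.6], [0, 0, 0.4], [0, 0, 0]]' --rot '[[0, 0, 0], [0, 0, 0], [0, 0, 0], [0, 0, 0], [0, 0, 0]]' --hand '[0, 0, 0, 0, 0]'

```text
t: 13.47
tcp_pos: [494.2, 185.0, 139.9]
orientation: [-3.138, -0.006, -0.244]
contact_force: [-0.3, 0.0, -0.4]
gripper_width: 58.9
finger_force: 29.9
```

```bash
python3 - <<'E'
from h import *
T=capture("top");S=capture("side")
b=cv2.resize(S["image"][185:315,215:345],None,fx=4,fy=4,interpolation=cv2.INTER_CUBIC)
cv2.imwrite("pics/p5.png",b[:,:,::-1]);o=get_obs();print(o["tcp_pos"],o["gripper_width"],o["contact_force"])
E
```

```text
[492.28253705 184.46173076 136.66840648] 59.52841746606102 [ 0.29294323 -1.15646035 -0.70575211]
```

View pics/p5.png

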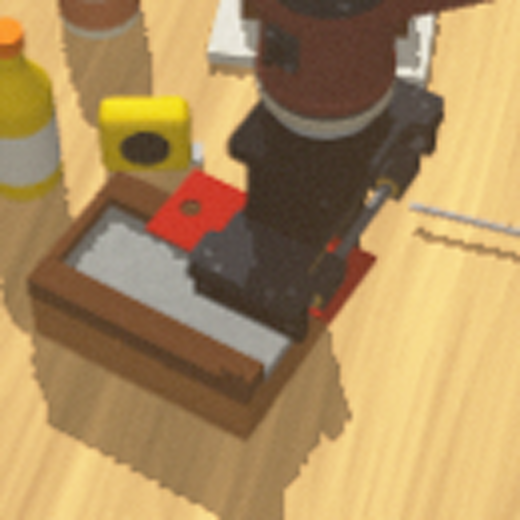

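The template is lifted and looks level. Its far hole is at side crop (190,207). Next I measure it in the hand and locate the jig in top view (now unobstructed).

```bash
python3 - <<'E'
from m import *
np.set_printoptions(suppress=True,precision=1)
o=get_obs();print(o["tcp_pos"],o["orientation"])
a=holes(T,(180,140,280,250));print(a)
s=[[262.1,236.4]]
if len(a):
    u=a[a[:,2].argmax(),:2]; print("far hole",tri(T,[u],S,s),plane(T,[u],155.7),plane(S,s,155.7))
def blob(c,f,win,k=6):
    x0,y0,x1,y1=win
    im=cv2.resize(c["image"][y0:y1,x0:x1],None,fx=k,fy=k,interpolation=cv2.INTER_CUBIC).astype(int)
    cs,_=cv2.findContours(f(im[:,:,0],im[:,:,1],im[:,:,2]).astype(np.uint8),cv2.RETR_EXTERNAL,cv2.CHAIN_APPROX_NONE)
    q=max(cs,key=cv2.contourArea);r=cv2.minAreaRect(q)
    return ((cv2.boxPoints(r)+.5)/k-.5+[x0,y0]),((np.array(r[0])+.5)/k-.5+[x0,y0])
brown=lambda r,g,b:(r>b*1.5)&(r<130)&(g<90)
bp,bc=blob(T,brown,(320,185,360,248))
for z in (40,50):
    p=plane(T,bp,z)[:,:2];print("block",z,p.tolist(),p.mean(0))
pins=[[337.6,196.1],[344.1,233.4]]
print("pins",plane(T,pins,55))
# white base
wb,wc=blob(T,lambda r,g,b:(r>150)&(b>r*.85),(310,178,368,256)); print("base",plane(T,wb,12),plane(T,wb,12).mean(0))
E
```

```text
[491.1 184.1 135.1] [ 3.1  0.  -0.2]
[[ 213.3  207.7 1113.5]]
far hole [[587.6 158.6 153.1   0.8]] [[586.7 158.1 155.7]] [[587.4 160.5 155.7]]
block 40 [[648.7922783791089, -149.41912032926945], [654.3151976745585, -185.08621457082808], [516.2194151446162, -201.82797205582094], [511.09460064399053, -166.80699184485405]] [ 582.6 -175.8]
block 50 [[646.4885555759344, -148.1580260340803], [651.9629618671058, -183.51182257872046], [515.0802047192642, -200.10652143239076], [510.00040629337985, -165.39316348999492]] [ 580.9 -174.3]
pins [[ 633.5 -169.9   55. ]
 [ 529.  -183.6   55. ]]
base [[ 663.6 -108.3   12. ]
 [ 680.5 -226.7   12. ]
 [ 502.6 -245.1   12. ]
 [ 487.2 -129.4   12. ]] [ 583.5 -177.4   12. ]
```

Request:
servo_tool --offset '[[0.05, -0.3, 0], [0.089, -0.733, 0], [0.089, -0.733, 0], [0.089, -0.733, 0], [0.089, -0.733, 0]]' --rot '[[0, 0, 0.09], [0, 0, 0.184], [0, 0, 0.184], [0, 0, 0.184], [0, 0, 0.184]]' --hand '[0, 0, 0, 0, 0]'

```text
t: 14.08
tcp_pos: [501.3, 102.1, 134.7]
orientation: [3.141, 0.002, -0.16]
contact_force: [0.0, -0.0, -1.4]
gripper_width: 59.0
finger_force: 29.9
```

Request:
servo_tool --offset '[[0.089, -0.733, 0], [0.089, -0.733, 0], [0.089, -0.733, 0], [0.089, -0.733, 0], [0.089, -0.733, 0]]' --rot '[[0, 0, 0.184], [0, 0, 0.184], [0, 0, 0.184], [0, 0, 0.184], [0, 0, 0.184]]' --hand '[0, 0, 0, 0, 0]'

```text
t: 14.5
tcp_pos: [512.4, 10.3, 134.8]
orientation: [3.142, 0.002, -0.068]
contact_force: [-0.4, 0.2, -1.8]
gripper_width: 59.2
finger_force: 29.9
```

Request:
servo_tool --offset '[[0.089, -0.733, 0], [0.089, -0.733, 0], [0.089, -0.733, 0], [0.089, -0.733, 0], [0.089, -0.733, 0]]' --rot '[[0, 0, 0.184], [0, 0, 0.184], [0, 0, 0.184], [0, 0, 0.184], [0, 0, 0.184]]' --hand '[0, 0, 0, 0, 0]'

```text
t: 14.92
tcp_pos: [523.4, -81.2, 134.7]
orientation: [-3.141, 0.002, 0.024]
contact_force: [0.1, -0.4, -0.4]
gripper_width: 59.1
finger_force: 29.9
```

Request:
servo_tool --offset '[[0.089, -0.733, 0], [0.089, -0.733, 0], [0.089, -0.733, 0], [0.089, -0.733, 0], [0.089, -0.733, 0]]' --rot '[[0, 0, 0.184], [0, 0, 0.184], [0, 0, 0.184], [0, 0, 0.184], [0, 0, 0.184]]' --hand '[0, 0, 0, 0, 0]'

```text
t: 15.33
tcp_pos: [534.4, -172.8, 134.6]
orientation: [-3.141, 0.002, 0.116]
contact_force: [0.1, -0.1, -1.4]
gripper_width: 59.3
finger_force: 29.9
```

Request:
servo_tool --offset '[[0.02, -0.4, 0], [0, 0, -0.4], [0, 0, -0.4], [0, 0, -0.2], [0, 0, 0]]' --rot '[[0, 0, 0.1], [0, 0, 0], [0, 0, 0], [0, 0, 0], [0, 0, 0]]' --hand '[0, 0, 0, 0, 0]'

```text
t: 15.75
tcp_pos: [533.8, -179.9, 107.7]
orientation: [-3.138, 0.004, 0.125]
contact_force: [-0.1, -0.3, -1.8]
gripper_width: 59.6
finger_force: 29.9
```

```bash
python3 - <<'E'
from h import *
T=capture("top");S=capture("side");o=get_obs();print(o["tcp_pos"],o["orientation"],o["contact_force"])
a=cv2.resize(T["image"][170:255,305:385],None,fx=5,fy=5,interpolation=cv2.INTER_CUBIC)
b=cv2.resize(S["image"][140:225,255:335],None,fx=5,fy=5,interpolation=cv2.INTER_CUBIC)
cv2.imwrite("pics/p6.png",np.hstack([a,b])[:,:,::-1])
E
```

```text
[ 535.20528785 -180.47630551  109.82499685] [-3.14043375e+00  1.51485797e-03  1.25344923e-01] [-0.64361682 -0.47016894 -0.29044947]
```

View pics/p6.png

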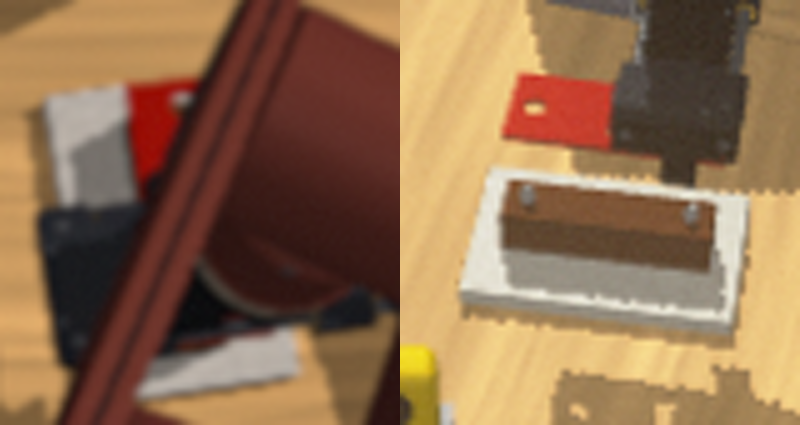

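The top crop shows the far hole at (182,100), mostly hidden by the arm. The side crop shows the hole at (535,107) and the pins at (527,195) and (692,213). I compare hole and pins in the same views.

```bash
python3 - <<'E'
from m import *
np.set_printoptions(suppress=True,precision=1)
o=get_obs();t=o["tcp_pos"];y=o["orientation"][2];d=np.array([np.cos(y),np.sin(y)])
print(t,y,"expected far hole",t[:2]+99.8*d)
def cen(c,win,f,k=6):
    x0,y0,x1,y1=win
    im=cv2.resize(c["image"][y0:y1,x0:x1],None,fx=k,fy=k,interpolation=cv2.INTER_CUBIC).astype(int)
    cs,_=cv2.findContours(f(im[:,:,0],im[:,:,1],im[:,:,2]).astype(np.uint8),cv2.RETR_EXTERNAL,cv2.CHAIN_APPROX_NONE)
    q=max(cs,key=cv2.contourArea);x,yy,w,h=cv2.boundingRect(q)
    m=cv2.moments(q);return np.array([m["m10"]/m["m00"],m["m01"]/m["m00"]]) /k+[x0-.4,y0-.4],np.array([x,yy,x+w,yy+h])/k+[x0,y0,x0,y0],cv2.contourArea(q)/36
grey=lambda r,g,b:(b>r*.62)&(r>75)
notred=lambda r,g,b:(g>r*.45)
print("hole S",cen(S,(277,156,287,166),notred),cen(T,(337,183,344,196),notred))
h=cen(S,(277,156,287,166),notred)[0];print(plane(S,[h],t[2]+17.6))
for w in((276,175,285,183),(309,178,318,186)):
    p=cen(S,w,grey);print("pin S",p)
    for z in(47,52):print(z,plane(S,[p[0]],z))
E
```

```text
[ 536. -181.  111.] 0.1252369413980876 expected far hole [ 635.  -168.6]
hole S (array([281.2, 160.3]), array([279.3, 159.2, 284.2, 162.3]), 11.625) (array([341.7, 190.6]), array([339.2, 187.7, 344. , 196. ]), 24.305555555555557)
[[ 631.7 -166.9  128.6]]
pin S (array([280. , 176.8]), array([276. , 175. , 285. , 181.2]), 25.75)
47 [[ 638.2 -174.8   47. ]]
52 [[ 636.7 -169.9   52. ]]
pin S (array([313.2, 179.9]), array([309. , 178. , 318. , 184.8]), 30.666666666666668)
47 [[ 529.9 -191.9   47. ]]
52 [[ 529.  -186.8   52. ]]
```

```bash
python3 - <<'E'
from m import *
np.set_printoptions(suppress=True,precision=1)
o=get_obs();t=o["tcp_pos"];y=.1252;d=np.array([np.cos(y),np.sin(y)]);n=np.array([-d[1],d[0]])
f=lambda p:np.c_[(p[:,:2]-t[:2])@d,(p[:,:2]-t[:2])@n]
pj=lambda c,l,z:f(plane(c,l,z))
cs=lambda l:[[255+(u-400+.5)/5-.5,140+(v+.5)/5-.5] for u,v in l]
print(t)
print("template far corners (exp 115.8,-30/+30)\n",pj(S,cs([(518,74),(502,138)]),t[2]+18.6))
print("hole (exp 99.8,0)",pj(S,cs([(535,107)]),t[2]+17.6),"top",pj(T,[[341.6,190.8]],t[2]+17.6))
for z in(38,42,46):
  print(z,"block far corners S",pj(S,cs([(507,180),(501,217)]),z).tolist(),"near",pj(S,cs([(717,203),(713,238)]),z).tolist())
  print("  pins S tip",pj(S,cs([(527,188),(692,206)]),z+11).tolist())
  print("  base S",pj(S,cs([(490,168),(749,195),(734,330),(459,292)]),z-31).mean(0))
  print("  pins T",pj(T,[[337.6,196.1],[344.1,233.4]],z+9).tolist())
  print("  block T",pj(T,[[(330.1),192.1],[341.9,190.1],[349.6,237.9],[338.4,240.1]],z).tolist())
E
```

```text
[ 536.2 -181.3  111.3]
template far corners (exp 115.8,-30/+30)
 [[110.3 -22.2]
 [110.1  38.2]]
hole (exp 99.8,0) [[94.7  5.7]] top [[95.6 -0.8]]
38 block far corners S [[117.48426683317133, -19.081923764185714], [115.4775868844438, 15.896266391347442]] near [[-22.891842336493063, -20.249360450034573], [-23.818091105443205, 12.418636042153413]]
  pins S tip [[101.25073765542265, -2.56995671959811], [-7.633513294067751, -3.5763485250144647]]
  base S [46.5 -0.8]
  pins T [[99.54377228955119, -2.1856119643755343], [-6.592947679245841, -2.69567240985751]]
  block T [[115.69170517582879, 15.383753688695066], [116.75543836319319, -18.71475246606519], [-20.235038622492066, -17.352633679234625], [-21.791354305605005, 14.539276139584581]]
42 block far corners S [[116.75691966181164, -15.00751085284011], [114.75778494132904, 19.839159361765713]] near [[-23.09136752782666, -16.170557911802167], [-24.01413354987548, 16.374605096155673]]
  pins S tip [[100.57746774299304, 1.484291827286792], [-7.893094763576188, 0.4817236479259955]]
  base S [46.1  3.1]
  pins T [[98.74420204220395, -1.4963016517920675], [-7.017291219210874, -2.004558873078156]]
  block T [[114.84180738021418, 16.0060011232941], [115.90180961370986, -17.972907415292852], [-20.60818490123106, -16.61556614449516], [-22.15904193918023, 15.164485507510777]]
46 block far corners S [[116.02957249045195, -10.933097941494282], [114.03798299821426, 23.78205233218387]] near [[-23.290892719160226, -12.091755373569535], [-24.210175994307725, 20.330574150158153]]
  pins S tip [[99.9041978305634, 5.538540374171696], [-8.152676233084652, 4.53979582086623]]
  base S [45.6  7. ]
  pins T [[97.94463179485659, -0.8069913392085584], [-7.4416347591759004, -1.3134453362987453]]
  block T [[113.99190958459945, 16.62824855789312], [115.04818086422651, -17.23106236452054], [-20.98133117997004, -15.87849860975564], [-22.526729572755404, 15.78969487543694]]
```

Request:
servo_tool --offset '[[0.04, -0.03, -0.5], [0, 0, -0.5], [0, 0, -0.5], [0, 0, -0.5], [0, 0, -0.3]]' --rot '[[0, 0, 0], [0, 0, 0], [0, 0, 0], [0, 0, 0], [0, 0, 0]]' --hand '[0, 0, 0, 0, 0]'

```text
t: 16.47
tcp_pos: [535.2, -181.6, 50.2]
orientation: [-3.139, 0.003, 0.124]
contact_force: [0.3, 1.1, -1.7]
gripper_width: 59.2
finger_force: 29.9
```

Request:
servo_tool --offset '[[0, 0, -0.1], [0, 0, 0], [0, 0, 0], [0, 0, 0], [0, 0, 0]]' --rot '[[0, 0, 0], [0, 0, 0], [0, 0, 0], [0, 0, 0], [0, 0, 0]]' --hand '[0, 0, 0, 0, 0]'

```text
t: 16.88
tcp_pos: [537.5, -182.7, 51.7]
orientation: [3.141, -0.001, 0.124]
contact_force: [-0.5, 0.2, -0.9]
gripper_width: 59.0
finger_force: 29.9
```

Request:
servo_tool --offset '[[0, 0, 0], [0, 0, 0], [0, 0, 0], [0, 0, 0], [0, 0, 0]]' --rot '[[0, 0, 0], [0, 0, 0], [0, 0, 0], [0, 0, 0], [0, 0, 0]]' --hand '[0, 0, 0, 0, 0]'

```text
t: 17.3
tcp_pos: [536.8, -182.3, 50.9]
orientation: [3.142, -0.0, 0.124]
contact_force: [0.3, -0.9, -1.3]
gripper_width: 59.2
finger_force: 29.9
```

```bash
python3 - <<'E'
from h import *
T=capture("top");S=capture("side");o=get_obs();print(o["tcp_pos"],o["orientation"],o["contact_force"])
a=cv2.resize(T["image"][178:228,322:362],None,fx=8,fy=8,interpolation=cv2.INTER_CUBIC)
b=cv2.resize(S["image"][160:210,266:326],None,fx=8,fy=8,interpolation=cv2.INTER_CUBIC)
cv2.imwrite("pics/p7.png",np.hstack([a,b])[:,:,::-1])
E
```

```text
[ 536.758569   -182.27786512   50.78548733] [-3.14159262e+00  3.27855134e-05  1.24505675e-01] [-0.60109491  0.14177349 -1.67649232]
```

View pics/p7.png

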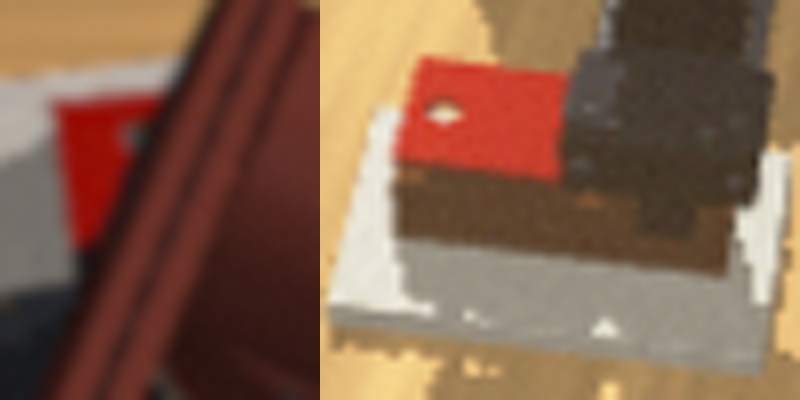

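The side crop shows the template right above the block: its hole is at (443,113), its far corners at (420,57)/(397,160), and the block's far corner edge at column ~396.

```bash
python3 - <<'E'
from m import *
np.set_printoptions(suppress=True,precision=1)
t=np.array([536.76,-182.28,50.8]);y=.1245;d=np.array([np.cos(y),np.sin(y)]);n=np.array([-d[1],d[0]])
pj=lambda c,l,z:(lambda p:np.c_[(p[:,:2]-t[:2])@d,(p[:,:2]-t[:2])@n])(plane(c,l,z))
c8=lambda l:[[266+(u-320+.5)/8-.5,160+(v+.5)/8-.5] for u,v in l]
c5=lambda l:[[255+(u-400+.5)/5-.5,140+(v+.5)/5-.5] for u,v in l]
print("hole S",pj(S,c8([(443,113)]),68.4),"corners",pj(S,c8([(422,56),(397,160)]),69.4),"T corner",pj(T,[[322+57.5/8-.5,178+101.5/8-.5]],69.4))
for z in(38,41,44):
  print(z,"block S",pj(S,c5([(507,180),(501,217),(713,238),(717,203)]),z).mean(0),"far",pj(S,c5([(501,217),(507,180)]),z).mean(0),"pins S",pj(S,c5([(527,190),(692,208)]),z+10).mean(0),"base S",pj(S,c5([(490,168),(749,195),(734,330),(459,292)]),z-31).mean(0))
  print("   pinsT",pj(T,[[337.6,196.1],[344.1,233.4]],z+9).mean(0),"blockT",pj(T,[[330.1,192.1],[341.9,190.1],[349.6,237.9],[338.4,240.1]],z).mean(0))
# fresh T hole
print(holes(T,(322,178,350,215)))
E
```

```text
hole S [[97.2  1.6]] corners [[111.1 -29.4]
 [110.8  32.4]] T corner [[114.5  24.3]]
38 block S [46.2 -1.7] far [116.1  -0.5] pins S [46.3 -1.2] base S [46.1  0.3]
   pinsT [46.1 -1.4] blockT [47.2 -0.5]
41 block S [45.8  1.3] far [115.5   2.5] pins S [45.9  1.8] base S [45.8  3.2]
   pinsT [45.6 -0.9] blockT [46.7  0. ]
44 block S [45.5  4.3] far [115.    5.5] pins S [45.6  4.9] base S [45.5  6.1]
   pinsT [45.2 -0.4] blockT [46.3  0.5]
[]
```

Request:
servo_tool --offset '[[0.08, 0.01, 0], [0, 0, -0.1], [0, 0, -0.1], [0, 0, -0.05], [0, 0, 0]]' --rot '[[0, 0, 0], [0, 0, 0], [0, 0, 0], [0, 0, 0], [0, 0, 0]]' --hand '[0, 0, 0, 0, 0]'

```text
t: 17.92
tcp_pos: [538.3, -181.8, 43.8]
orientation: [-3.141, 0.001, 0.124]
contact_force: [0.1, -0.5, -0.8]
gripper_width: 59.1
finger_force: 29.9
```

Request:
servo_tool --offset '[[0, 0, -0.03], [0, 0, -0.03], [0, 0, -0.03], [0, 0, 0]]' --rot '[[0, 0, 0], [0, 0, 0], [0, 0, 0], [0, 0, 0]]' --hand '[0, 0, 0, 0]'

```text
t: 18.25
tcp_pos: [538.7, -182.0, 42.1]
orientation: [-3.141, 0.0, 0.124]
contact_force: [-0.3, -0.5, -1.7]
gripper_width: 59.5
finger_force: 29.9
```

Request:
servo_tool --offset '[[0, 0, -0.03], [0, 0, -0.03], [0, 0, -0.03], [0, 0, 0]]' --rot '[[0, 0, 0], [0, 0, 0], [0, 0, 0], [0, 0, 0]]' --hand '[0, 0, 0, 0]'

```text
t: 18.58
tcp_pos: [538.7, -182.0, 39.8]
orientation: [-3.141, 0.0, 0.124]
contact_force: [0.4, -0.6, -0.9]
gripper_width: 59.2
finger_force: 29.9
```

Request:
servo_tool --offset '[[0, 0, -0.03], [0, 0, -0.03], [0, 0, 0]]' --rot '[[0, 0, 0], [0, 0, 0], [0, 0, 0]]' --hand '[0, 0, 0]'

```text
t: 18.83
tcp_pos: [538.7, -182.0, 38.4]
orientation: [-3.141, 0.0, 0.124]
contact_force: [-0.9, -0.6, -0.9]
gripper_width: 59.1
finger_force: 29.9
```

Underside is at about 53 with no contact yet. Continuing.

Request:
servo_tool --offset '[[0, 0, -0.03], [0, 0, -0.03], [0, 0, 0]]' --rot '[[0, 0, 0], [0, 0, 0], [0, 0, 0]]' --hand '[0, 0, 0]'

```text
t: 19.08
tcp_pos: [538.7, -182.0, 36.9]
orientation: [-3.141, 0.0, 0.124]
contact_force: [-0.2, 0.7, -1.8]
gripper_width: 59.1
finger_force: 29.9
```

Request:
servo_tool --offset '[[0, 0, -0.03], [0, 0, -0.03], [0, 0, 0]]' --rot '[[0, 0, 0], [0, 0, 0], [0, 0, 0]]' --hand '[0, 0, 0]'

```text
t: 19.33
tcp_pos: [538.7, -182.0, 35.3]
orientation: [-3.141, 0.0, 0.124]
contact_force: [0.3, -1.1, -0.6]
gripper_width: 59.0
finger_force: 29.9
```

Request:
servo_tool --offset '[[0, 0, -0.03], [0, 0, -0.03], [0, 0, 0]]' --rot '[[0, 0, 0], [0, 0, 0], [0, 0, 0]]' --hand '[0, 0, 0]'

```text
t: 19.58
tcp_pos: [538.7, -182.0, 33.8]
orientation: [-3.141, 0.0, 0.124]
contact_force: [0.2, -0.1, -0.6]
gripper_width: 59.0
finger_force: 29.9
```

Request:
servo_tool --offset '[[0, 0, -0.03], [0, 0, -0.03], [0, 0, 0]]' --rot '[[0, 0, 0], [0, 0, 0], [0, 0, 0]]' --hand '[0, 0, 0]'

```text
t: 19.83
tcp_pos: [538.7, -182.0, 32.3]
orientation: [-3.141, 0.0, 0.124]
contact_force: [-0.4, 0.4, -1.3]
gripper_width: 58.9
finger_force: 29.9
```

Request:
servo_tool --offset '[[0, 0, -0.03], [0, 0, -0.03], [0, 0, 0]]' --rot '[[0, 0, 0], [0, 0, 0], [0, 0, 0]]' --hand '[0, 0, 0]'

```text
t: 20.08
tcp_pos: [538.7, -182.0, 30.9]
orientation: [-3.141, 0.0, 0.124]
contact_force: [-0.3, -0.6, -1.6]
gripper_width: 59.1
finger_force: 29.9
```

```bash
python3 - <<'E'
from m import *
np.set_printoptions(suppress=True,precision=1)
# side: red far part; dark block face below; measure column extents and gaps per column
im=S["image"].astype(int)
for u in(276,279,282,285):
    print(u,[(v,tuple(im[v,u])) for v in range(170,196)])
E
```

```text
276 [(170, (np.int64(240), np.int64(206), np.int64(133))), (171, (np.int64(239), np.int64(205), np.int64(134))), (172, (np.int64(239), np.int64(204), np.int64(135))), (173, (np.int64(233), np.int64(207), np.int64(156))), (174, (np.int64(227), np.int64(194), np.int64(178))), (175, (np.int64(222), np.int64(157), np.int64(141))), (176, (np.int64(221), np.int64(153), np.int64(136))), (177, (np.int64(219), np.int64(127), np.int64(110))), (178, (np.int64(219), np.int64(121), np.int64(106))), (179, (np.int64(212), np.int64(78), np.int64(60))), (180, (np.int64(211), np.int64(65), np.int64(47))), (181, (np.int64(212), np.int64(68), np.int64(52))), (182, (np.int64(210), np.int64(65), np.int64(48))), (183, (np.int64(202), np.int64(69), np.int64(49))), (184, (np.int64(142), np.int64(66), np.int64(47))), (185, (np.int64(100), np.int64(70), np.int64(44))), (186, (np.int64(98), np.int64(70), np.int64(46))), (187, (np.int64(98), np.int64(70), np.int64(46))), (188, (np.int64(96), np.int64(67), np.int64(45))), (189, (np.int64(112), np.int64(92), np.int64(74))), (190, (np.int64(154), np.int64(147), np.
[... 3692 characters left out ...]
 np.int64(42))), (183, (np.int64(205), np.int64(68), np.int64(51))), (184, (np.int64(198), np.int64(65), np.int64(49))), (185, (np.int64(146), np.int64(59), np.int64(37))), (186, (np.int64(104), np.int64(68), np.int64(46))), (187, (np.int64(95), np.int64(68), np.int64(47))), (188, (np.int64(97), np.int64(71), np.int64(49))), (189, (np.int64(101), np.int64(73), np.int64(50))), (190, (np.int64(109), np.int64(90), np.int64(73))), (191, (np.int64(154), np.int64(148), np.int64(134))), (192, (np.int64(153), np.int64(145), np.int64(133))), (193, (np.int64(152), np.int64(147), np.int64(131))), (194, (np.int64(156), np.int64(147), np.int64(134))), (195, (np.int64(153), np.int64(148), np.int64(133)))]
```

Request:
servo_tool --offset '[[0, 0, -0.03], [0, 0, -0.03], [0, 0, 0]]' --rot '[[0, 0, 0], [0, 0, 0], [0, 0, 0]]' --hand '[0, 0, 0]'

```text
t: 20.43
tcp_pos: [538.7, -182.0, 29.4]
orientation: [-3.141, 0.0, 0.124]
contact_force: [-0.1, -0.0, -1.8]
gripper_width: 59.2
finger_force: 29.9
```

Request:
servo_tool --offset '[[0, 0, -0.03], [0, 0, -0.03], [0, 0, 0]]' --rot '[[0, 0, 0], [0, 0, 0], [0, 0, 0]]' --hand '[0, 0, 0]'

```text
t: 20.68
tcp_pos: [539.0, -182.1, 28.7]
orientation: [3.141, -0.0, 0.125]
contact_force: [-1.9, 1.0, 5.1]
gripper_width: 59.0
finger_force: 29.9
```

Request:
servo_tool --offset '[[0, 0, -0.03], [0, 0, 0], [0, 0, 0]]' --rot '[[0, 0, 0], [0, 0, 0], [0, 0, 0]]' --hand '[0, 0, 0]'

```text
t: 20.93
tcp_pos: [539.0, -182.2, 28.6]
orientation: [3.141, -0.0, 0.125]
contact_force: [-4.1, 1.9, 8.4]
gripper_width: 59.3
finger_force: 29.9
```

```bash
python3 - <<'E'
from m import *
np.set_printoptions(suppress=True,precision=1)
o=get_obs();print(o["tcp_pos"],o["contact_force"],o["wrist_torque"],o["orientation"])
g=lambda c,x0,y0,x1,y1:print((c["image"][y0:y1,x0:x1,1].astype(int)),"\n")
g(S,274,169,290,188)
k=8;im=cv2.resize(S["image"][165:195,270:300],None,fx=k,fy=k,interpolation=cv2.INTER_CUBIC).astype(int)
m=((im[:,:,0]>170)&(im[:,:,1]<95)).astype(np.uint8);cs,h=cv2.findContours(m,cv2.RETR_CCOMP,cv2.CHAIN_APPROX_NONE)
for q,hh in zip(cs,h[0]):
    if cv2.contourArea(q)>200:
        M=cv2.moments(q);x,y,w,hb=cv2.boundingRect(q);print(hh[3],cv2.contourArea(q),M["m10"]/M["m00"]/k+269.6,M["m01"]/M["m00"]/k+164.6,x/k+270,y/k+165,w/k,hb/k)
E
```

```text
[ 539.  -182.1   28.6] [-3.7  1.6  8.9] [0.3 0.7 0.1] [ 3.1 -0.   0.1]
[[197 197 202 205 206 199 197 190 187 187 191 191 193 204 169 140]
 [194 200 203 204 201 202 191 189 186 188 192 192 197 206 213 162]
 [193 197 207 192 185 188 179 177 179 186 187 189 197 211 213 161]
 [196 203 205 137  76  66  82  89 109 136 145 153 183 200 201 153]
 [217 217 208 130  66  66  67  68  67  65  67  62  64  88  90  77]
 [227 225 196 112  67  67  66  65  64  67  63  65  68  66  64  65]
 [229 228 159  79  66  67  67  68  66  64  69  66  65  66  65  66]
 [233 229 157  79  63  71  89  74  66  68  65  71  63  65  65  66]
 [230 207 124  68  65  94 145 106  68  64  63  66  63  64  64  66]
 [230 204 119  69  73 112 126 101  72  66  66  65  66  67  66  64]
 [228 156  80  67  70 104 116 107  82  68  66  65  66  67  64  66]
 [226 143  66  68  65  68  70  67  64  63  61  66  67  64  67  69]
 [198 118  66  69  65  67  68  68  69  67  70  64  66  69  66  67]
 [158  80  70  65  69  67  66  68  65  70  66  65  65  66  65  63]
 [157  77  69  65  68  67  67  64  64  65  67  68  63  64  65  64]
 [152  69  68  70  62  64  64  65  65  65  64  66  68  64  69  69]
 [182 105  70  72  63  62  64  65  67  65  64  67  67  65  66  64]
 [202 126  69  72  69  69  72  69  69  68  63  65  64  66  62  65]
 [203 123  71  68  75  68  73  70  77  74  70  73  70  71  67  66]] 

-1 14588.0 285.4138167215063 178.99814973494196 275.125 172.25 21.25 14.625
0 765.0 280.2873638344227 178.06770152505447 278.5 176.5 4.625 4.125
```

The pin shows inside the hole at side (280,177), and the force pattern matches a flat contact (about 10 N). I ease the pressure, open, and lift away.

Request:
servo_tool --offset '[[0, 0, 0.03], [0, 0, 0], [0, 0, 0], [0, 0, 0], [0, 0, 0]]' --rot '[[0, 0, 0], [0, 0, 0], [0, 0, 0], [0, 0, 0], [0, 0, 0]]' --hand '[0, 0, 1, 1, 1]'

```text
t: 21.45
tcp_pos: [538.8, -182.1, 27.8]
orientation: [3.142, -0.0, 0.124]
contact_force: [-0.3, -0.4, 0.1]
gripper_width: 71.6
finger_force: 0.0
```

Request:
servo_tool --offset '[[0, 0, 0], [0, 0, 0], [0, 0, 0], [0, 0, 0], [0, 0, 0]]' --rot '[[0, 0, 0], [0, 0, 0], [0, 0, 0], [0, 0, 0], [0, 0, 0]]' --hand '[1, 1, 1, 1, 1]'

```text
t: 21.87
tcp_pos: [538.8, -182.1, 28.0]
orientation: [-3.142, 0.0, 0.124]
contact_force: [-0.2, 0.2, -0.4]
gripper_width: 86.3
finger_force: 0.0
```

Request:
servo_tool --offset '[[0, 0, 0.2], [0, 0, 0.6], [0, 0, 1], [0, 0, 1], [0, 0, 1]]' --rot '[[0, 0, 0], [0, 0, 0], [0, 0, 0], [0, 0, 0], [0, 0, 0]]' --hand '[1, 1, 1, 1, 1]'

```text
t: 22.28
tcp_pos: [538.5, -181.9, 124.2]
orientation: [-3.141, 0.0, 0.124]
contact_force: [-0.1, -0.4, -0.5]
gripper_width: 87.0
finger_force: 0.0
```

Request:
servo_tool --offset '[[0, 0, 1], [0, 0, 1], [-0.6, -0.8, 0.6], [-0.6, -0.8, 0], [-0.6, -0.8, 0]]' --rot '[[0, 0, 0], [0, 0, 0], [0, 0, 0], [0, 0, 0], [0, 0, 0]]' --hand '[1, 1, 1, 1, 1]'

```text
t: 22.7
tcp_pos: [494.4, -243.0, 190.5]
orientation: [3.139, -0.003, 0.126]
contact_force: [-0.4, -0.7, -0.8]
gripper_width: 87.4
finger_force: 0.0
```

Request:
servo_tool --offset '[[-0.5, -0.9, 0], [-0.5, -0.9, 0], [-0.5, -0.9, 0], [-0.5, -0.9, 0], [-0.5, -0.9, 0]]' --rot '[[0, 0, 0], [0, 0, 0], [0, 0, 0], [0, 0, 0], [0, 0, 0]]' --hand '[1, 1, 1, 1, 1]'

```text
t: 23.12
tcp_pos: [430.6, -355.6, 188.6]
orientation: [3.141, -0.0, 0.124]
contact_force: [0.1, -0.4, 0.5]
gripper_width: 87.0
finger_force: 0.0
```

Request:
servo_tool --offset '[[-0.4, -0.9, 0], [-0.4, -0.9, 0], [-0.3, -0.6, 0], [0, 0, 0], [0, 0, 0]]' --rot '[[0, 0, 0], [0, 0, 0], [0, 0, 0], [0, 0, 0], [0, 0, 0]]' --hand '[1, 1, 1, 1, 1]'

```text
t: 23.53
tcp_pos: [403.4, -415.0, 188.2]
orientation: [-3.141, -0.0, 0.123]
contact_force: [0.0, 0.7, 0.2]
gripper_width: 87.3
finger_force: 0.0
```

```bash
python3 - <<'E'
from m import *
np.set_printoptions(suppress=True,precision=1)
a=comp(red(T["image"]),(310,178,372,256));r=cv2.minAreaRect(a);print(r,cv2.contourArea(a))
p=plane(T,cv2.boxPoints(r),47)[:,:2];print(p,p.mean(0),[np.linalg.norm(p[i]-p[i-1]) for i in range(4)])
q=holes(T,(310,178,372,256));print(q)
if len(q):h=plane(T,q[:,:2],47);print(h,np.arctan2(*(h[-1]-h[0])[1::-1]))
qs=holes(S,(262,160,330,205));print(qs)
print(T["image"][185:250,322:362,1].astype(int)[::2])
E
```

```text
((340.6199951171875, 214.83999633789062), (48.507530212402344, 20.223257064819336), 81.8698959350586) 908.0
[[ 646.7 -142.3]
 [ 654.1 -198.9]
 [ 518.4 -211.9]
 [ 511.5 -156.3]] [ 582.7 -177.4] [np.float64(135.88186085737368), np.float64(57.17553555626998), np.float64(136.35429964062692), np.float64(56.07461132944554)]
[[ 343.6  233.5 1181. ]
 [ 340.7  214.2 2265. ]
 [ 337.9  195.6 1146.5]]
[[ 529.7 -183.3   47. ]
 [ 583.7 -177.7   47. ]
 [ 636.8 -171.9   47. ]] 0.10643730103355294
[]
[[128 128 128 ... 138 139 138]
 [139 134 131 ... 138 138 139]
 [157 156 156 ... 136 135 136]
 ...
 [ 88  96 102 ... 126 115 112]
 [ 85  92 101 ... 126 128 130]
 [ 88 107 129 ... 141 140 140]]
```

```bash
python3 -c "
from station import *
print(finish_job())"
```

```text
the job is handed in; nothing more can be done
None
```

The template is on the jig with both pins through its holes, and I let go and handed the job in at about 23.6 s; the station did not report a verdict. The highest press I read at the wrist was about 19 N on the holder and 10 N on the jig.

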